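# Hang the lift-off door on the specimen locker

## Robot

A 6-joint arm with a two-finger parallel gripper is mounted at the origin on a cart in front of the work surface, level with it; the furniture and walls round the work are solid. World frame = base frame: x ahead of the robot, y to its left, z up, the work surface at z = 0. Lengths are in m, angles in rad, forces in N, time in s.
With the tool pointing down it reaches from about 0.425 to 0.95 m from the base axis. Payload 14.7 kg.
Tool frame: the origin (TCP) lies midway between the tips of the shut fingers; the grasp point (between the pads) lies 19 mm behind it (robot.grip_point_offset is the distance from the TCP to the grasp point, in m); z points along the fingers, y is the line along which they close (so a half turn about z gives the same grasp; the last joint's range is limited). The gripper opens to 85 mm and grips with 20 to 120 N. Pads are 22 mm wide; open, the fingers measure 114 mm over their backs; the gripper's body (76 mm by 85 mm) begins 54 mm behind the grasp point. The pads swing forward as they close: fully open they stand 13 mm farther back than shut.
Start: joints at [-1.386, 0.48, 1.596, -0, 1.065, -0.047], TCP at [0.149, -0.633, 0.231] pointing down, gripper open.
Joint ranges: [-2.75, 2.75], [-0.82, 2.05], [0.23, 2.67], [-1.56, 4.7], [0.09, 2.69], [-2.92, 2.92]. Speed limits (rad/s): [1.89, 1.89, 2.39, 3.01, 3.01, 3.01].

## Interface

Orientations are given as a unit quaternion [w, x, y, z].
In Python, from cell import robot, eyes gives the robot as it stands.
- The arm moves only by the tool step_arm, never from a script. Its argument "targets" is a list that holds one entry, the list of rows, each a list of 4 numbers: the shift along the tool's x, y, z in cm, then the turn about the tool's z in rad. In form: [[[dx, dy, dz, spin], ...]]. A call has 1 to 5 rows; each row shifts and turns the commanded pose from where the row before left it, along the tool's axes as they then stand; what a row does not reach is not made up. A row lasts 1/12 s, in which the tool goes at most 41.7 mm and 7.16 degrees, less where a joint would pass 70% of its speed; a pose out of reach is approached as far as the arm can. A call with a gripper value outside its range is refused whole. "gripper" is the opening, from -1 (shut) to 1 (fully open), set as the call begins (left out, the last holds). The fingers move at their own pace and stop on an object; "newtons" is the grip in N (left out, the last holds). Time passes only in rows, so rows that do not move let the fingers close. It gives the time, the measured TCP pose, the force, the opening and the grip force at its end, in the units of the state.
- robot.sense(): the state, without advancing time (a new reading comes with each control period).
- eyes.camera(name): name is "side" or "top"; returns the picture (400x640x3 uint8, blue, green, red); there is no depth.
- eyes.get_calibration(name): a dict with "intrinsics" (3x3 intrinsics, pixels), "world_from_camera" (4x4, takes a point from camera to world coordinates). Camera axes: x right, y up, looking along -z (the intrinsics and any distortion apply to the point x, -y, -z); pixel columns grow to the right and rows downward; lengths in m; the calibration is good to about 2 mm. A picture is of the moment at which its call begins. get_calibration takes no time and is no camera call.
- robot.sign_off(): hands the job in; it is judged then, once.
The state is a dict: "time": time; "qpos": joint angles; "qd": joint speeds; "joint_efforts": joint torques, N m; "tcp_pos": TCP position; "orientation": TCP orientation; "wrist_force": force on the tool from outside, world axes, zero at the start; "ft_torque": the same for the moment, N m; "grip_width": opening from 0.0 (shut) to 1.0 (fully open); "finger_force": force on a finger pad.
Only numpy, scipy, OpenCV 4.12 (cv2) and the standard library are available. Lean on these libraries where they do the work, as an engineer would, in place of code of your own. Each camera call takes 0.05 s, during which the arm holds its last target. There are 200 camera calls.

## Task

Hang the door back on the small open specimen locker: take the taller of the two grey doors from its stand, bring it upright to the locker's hinge corner and lower it, still held, until both hinge eyes are fully home on their pins, then let go. The door may hang at any open angle. Leave the shorter door, which belongs to another locker, in its stand.

Things in the scene. Friction and masses are not known exactly. Their poses are not given: they have to be found in the camera images.
- tall_door: Taller grey metal door, 0.25 kg, loose, upright in a stand: panel 150 wide, 8 thick, 170 mm tall, two steel hinge eyes (rings) off one upright edge, knob 18 mm proud of its +y face. Origin: hinge axis, at the lower eye's bottom rim. z up; panel runs toward -x, from x -18 to -168, y 0 mid-plane, lower edge z -20, top edge z 150 mm; centre of mass near x -90. Grip the plain top edge.
- upper_eye (a point): On the tall door: bottom rim centre of the upper eye, 110 mm above the door's origin; same axes. Both eyes: 24 mm tall, 29 mm across at the flared bottom, 21 mm above; hole 24 mm at the bottom, narrowing in 8 mm to a 16 mm through bore; 1.5 mm play all round the seated pin.
- lower_pin (a point): Foot of the locker's lower pin: centre of the flat shoulder where the lower eye rests, 40 mm above the worktop. Locker's axes: z up, open front toward -x; a door of this same yaw stands open square to the front. Each pin: 13 mm diameter, 32 mm tall, last 14 mm tapering to 5. The upper pin's lug is 68 mm above this tip: bring eyes in sideways, from +y, rims 35 to 70 mm above shoulders, then lower.
- upper_pin (a point): Foot of the upper pin: centre of its shoulder, 110 mm straight above lower_pin; same axes. Each pin stands on a steel lug 18 mm wide, 10 mm thick, that runs from the locker's side wall to 8 mm past the pin's axis.
- locker: Fixed grey box, open at the front (-x), cartons on its shelves; 130 deep (x), 160 wide (y), 200 mm high. Origin: centre of its underside. Both pins stand one above the other off its left (+y) front corner, at x -74, y 98 mm. Mind two tall fixed microscopes: right, world x 0.3 to 0.65, y -0.4 to -0.75 m; back left, x over 0.6, y 0.15 to 0.4 m.
- stand_a: Fixed grey stand of the tall door, 120 x 70 mm; origin: centre of its underside. Slot along x, 10 mm wide, floor 8 mm above the worktop; slot walls 110 mm long, tops 50 mm above the worktop. The door sits centred in it, leans 3 degrees at most and pulls straight up.
- short_door: Shorter grey door of another locker, loose, in a like stand about 160 mm beside the tall door's; stays there. Built like the tall door but 100 mm tall with eyes 50 mm apart; top edge 108 mm above the worktop. Origin and axes as on the tall door.
There are look-alikes about, which are no part of the job. What is shaped like the tall_door but yellow is not meant.

How it is judged:
By the outcome, as a careful person would: the job done as asked, in the order asked, and still so for the second after the job is handed in, with the robot touching nothing.
It also fails if it takes over 48 s, if anything falls off the work surface, if the arm or the gripper's body presses on something with over 40 N, if the wrist force passes 120 N, or if a joint passes its speed limit or range.

## Working session

There is one attempt and no reset: what is moved stays moved. The work goes in short steps, Python scripts to look and compute and a tool call to move; the robot and the scene stay as the last step left them, time stands still between calls to the robot, and variables do not carry over. Pictures are saved under pics/ and viewed, at most 11 in all, crops included, and the job is handed in when it is done.

Besides the shell and the picture viewer there is one more tool, called after "Emit:" as a command line: name --argument value ..., lists and objects as JSON in quotes. step_arm: Moves the arm, as the interface text tells. Its arguments: {"type":"object","properties":{"targets":{"type":"array"},"gripper":{"type":"number"},"newtons":{"type":"number"}},"required":["targets"]}

```bash
mkdir -p pics
python3 - <<'E'
from cell import robot, eyes
import cv2, numpy as np
for n in("side","top"):
    cv2.imwrite(f"pics/{n}0.png",eyes.camera(n)); c=eyes.get_calibration(n); print(n,c["intrinsics"],np.round(c["world_from_camera"],4).tolist(),[k for k in c])
s=robot.sense();print(s); print(robot.grip_point_offset)
E
```

```text
side [[494.5952546    0.         310.83499384]
 [  0.         494.5952546  202.41275208]
 [  0.           0.           1.        ]] [[-0.9979, 0.0486, -0.042, 0.4808], [-0.0616, -0.5412, 0.8386, 1.3572], [0.018, 0.8395, 0.5431, 0.9181], [0.0, 0.0, 0.0, 1.0]] ['intrinsics', 'world_from_camera']
top [[419.97288638   0.         334.67223769]
 [  0.         419.97288638 196.85877879]
 [  0.           0.           1.        ]] [[-0.0041, 0.9961, -0.0882, 0.4565], [-1.0, -0.0048, -0.0078, 0.1391], [-0.0082, 0.0881, 0.9961, 1.3063], [0.0, 0.0, 0.0, 1.0]] ['intrinsics', 'world_from_camera']
{'time': 0.1, 'qpos': array([-1.38561260e+00,  4.80763601e-01,  1.59680065e+00,  1.33298806e-05,
        1.06510958e+00, -4.65748912e-02]), 'qd': array([-8.81060955e-05,  5.72003189e-04, -9.89858011e-04,  4.40819566e-04,
       -8.30252489e-04, -1.19953544e-04]), 'joint_efforts': array([ 7.83386313e-04, -9.52254367e+01, -4.31040466e+01,  3.53199948e-05,
        5.10274069e-03, -2.21350192e-07]), 'tcp_pos': array([ 0.14927118, -0.63225166,  0.23074396]), 'orientation': array([-5.39693945e-04,  9.93293731e-01,  1.15616916e-01, -3.16201220e-05]), 'wrist_force': array([-0.82772871,  0.54532585,  0.68206489]), 'ft_torque': array([ 0.00841582,  0.04360738, -0.06345286]), 'finger_force': 0.0, 'grip_width': 1.0010181537178828}
0.0187
```

View pics/side0.png

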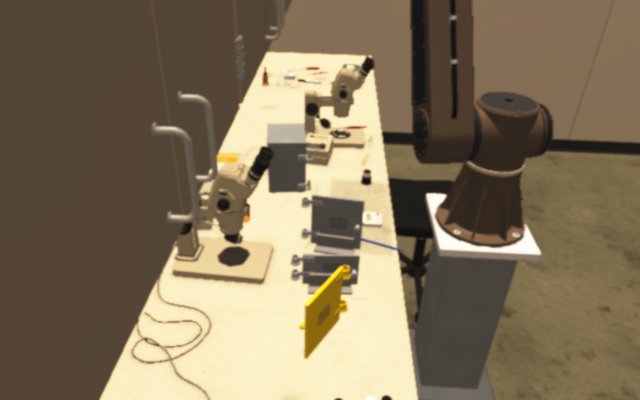

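View pics/top0.png

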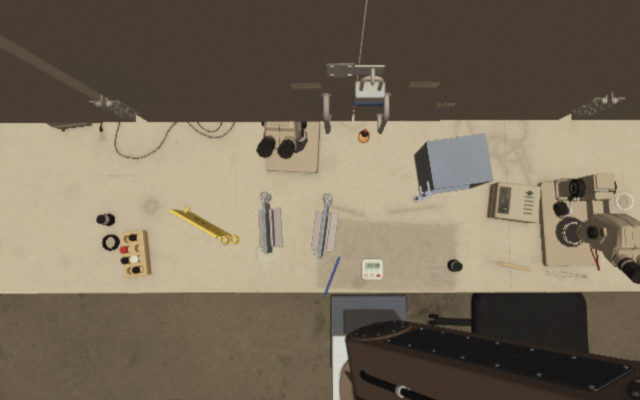

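Candidates for tall_door: grey door at top (325,222)/side (335,222), grey door at top (265,222)/side (328,270), which is lower in height, and the yellow one at top (203,225), which is excluded. The locker is at top (453,165), with its pins at about (423,195).

Run:
```python
import cv2, numpy as np
t=cv2.imread("pics/top0.png"); s=cv2.imread("pics/side0.png")
r=lambda im,x,y,w,h,k:cv2.resize(im[y:y+h,x:x+w],None,fx=k,fy=k,interpolation=cv2.INTER_CUBIC)
a=np.hstack([r(t,245,180,100,90,4), r(t,405,125,100,90,4)])
cv2.imwrite("pics/crt.png",a)
a=r(s,260,115,130,190,3)
cv2.imwrite("pics/crs.png",a);
```

```text
(no output)
```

View pics/crt.png

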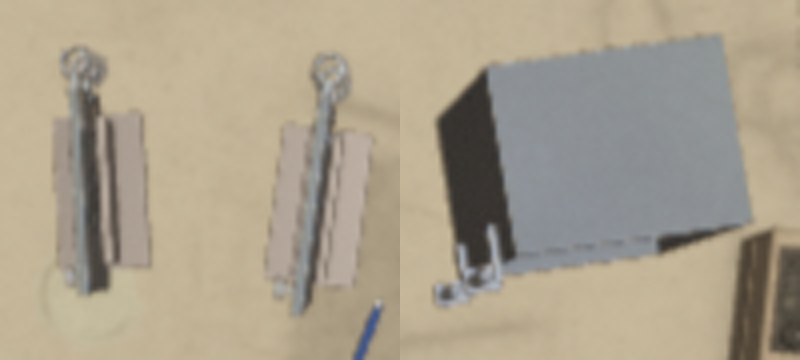

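View pics/crs.png

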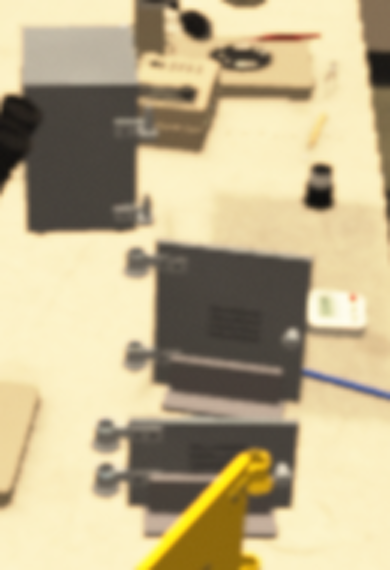

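Left half of the crop: two grey doors, the short one at about (265,222) and the tall one at about (325,222) in the full top image. Right half: the locker roof and, at lower left, two lugs with pins at (426,194) and (417,198). The side crop confirms that the door at (335,222) is the taller one, with eyes about 110 mm apart.

```bash
cat > h.py <<'E'
import numpy as np, cv2
from cell import robot, eyes
C={n:eyes.get_calibration(n) for n in("side","top")}
def ray(n,u,v):
    K=np.array(C[n]["intrinsics"]);M=np.array(C[n]["world_from_camera"])
    d=np.linalg.solve(K,[u,v,1]); d=M[:3,:3]@[d[0],-d[1],-d[2]]
    return M[:3,3],d
def cast(n,u,v,z):
    o,d=ray(n,u,v); return o+d*(z-o[2])/d[2]
def proj(n,p):
    K=np.array(C[n]["intrinsics"]);M=np.array(C[n]["world_from_camera"])
    c=M[:3,:3].T@(np.array(p)-M[:3,3]); q=K@[c[0],-c[1],-c[2]]; return q[:2]/q[2]
def tri(a,b):
    (o1,d1),(o2,d2)=ray("top",*a),ray("side",*b)
    t=np.linalg.lstsq(np.c_[d1,-d2],o2-o1,rcond=None)[0]; p,q=o1+t[0]*d1,o2+t[1]*d2
    return (p+q)/2,np.linalg.norm(p-q)
def yawof(q):
    w,x,y,z=q; return np.arctan2(2*(x*y+w*z),1-2*(y*y+z*z))
E
cat > m.py <<'E'
from h import *
t=cv2.imread("pics/top0.png");s=cv2.imread("pics/side0.png")
L=lambda u,v:((u+.5)/4-.5+245,(v+.5)/4-.5+180)
R=lambda u,v:((u-400+.5)/4-.5+405,(v+.5)/4-.5+125)
S=lambda u,v:((u+.5)/3-.5+260,(v+.5)/3-.5+115)
# locker roof
im=np.array([cast("top",*R(*c),.2)[:2] for c in[(490,66),(722,36),(752,220)]])
md=np.array([[.065,.08],[.065,-.08],[-.065,-.08]])
A=im-im.mean(0);B=md-md.mean(0)
yaw=np.arctan2((B[:,0]*A[:,1]-B[:,1]*A[:,0]).sum(),(A*B).sum())
Rm=np.array([[np.cos(yaw),-np.sin(yaw)],[np.sin(yaw),np.cos(yaw)]])
c=im.mean(0)-Rm@md.mean(0)
print("locker",c,np.degrees(yaw),"res mm",1e3*(im-(c+md@Rm.T)))
pin=c+Rm@[-.074,.098];print("pin",pin)
# tall door top edge, both views
print("top",a:=cast("top",*L(328,88),.178),b:=cast("top",*L(300,312),.178),np.linalg.norm(a-b))
print("side",a:=cast("side",*S(158,243),.178),b:=cast("side",*S(311,259),.178),np.linalg.norm(a-b),np.degrees(np.arctan2(*(a-b)[[1,0]])))
print("eye top rim",cast("top",*L(330,72),.162))
marks={"top":[],"side":[]}
for n in marks:
    for z in(.04,.072,.15,.182): marks[n].append(proj(n,[*pin,z]))
    print(n,np.round(marks[n],1).tolist())
k=8
def ov(n,im,x,y,w,h):
    o=cv2.resize(im[y:y+h,x:x+w],None,fx=k,fy=k,interpolation=cv2.INTER_CUBIC)
    for i,m in enumerate(marks[n]):
        p=(m-[x,y]+.5)*k; cv2.circle(o,tuple(int(v) for v in p),3,[(0,0,255),(0,255,0)][i%2],-1)
    return o
cv2.imwrite("pics/ov.png",np.hstack([ov("top",t,405,175,48,36),ov("side",s,286,150,44,36+0)][:1]+[cv2.resize(ov("side",s,286,146,44,48),(352,384))[:288*1+96][-288:]]))
E
python3 m.py
```

```text
locker [ 0.64944014 -0.18471586] 7.356806482070746 res mm [[-0.96507698 -2.75292724]
 [-2.01478478  0.7429522 ]
 [ 2.97986176  2.00997503]]
pin [ 0.56350061 -0.09699815]
top [0.54359603 0.16967473 0.178     ] [0.39407674 0.18868524 0.178     ] 0.1507229862525421
side [0.53592083 0.1790576  0.178     ] [0.39310569 0.19407191 0.178     ] 0.14360220143661676 -6.001520194352351
eye top rim [0.55579784 0.16871453 0.162     ]
top [[416.1, 198.1], [418.1, 197.2], [423.5, 194.8], [425.9, 193.6]]
side [[308.3, 186.7], [308.4, 178.7], [308.8, 158.3], [308.9, 149.7]]
```

View pics/ov.png

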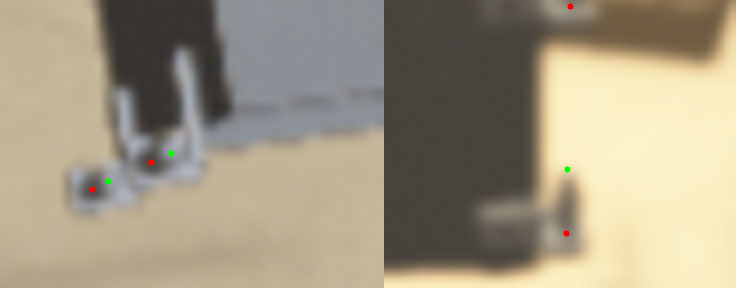

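The pin estimate (0.5635, -0.097) projects to within 3 mm of the pins in both views. The tall door's hinge is at about (0.560, 0.168), yaw about -7°; panel length measures 151 mm against 150. Now moving round the microscope at short radius.

Emit:
step_arm --targets '[[[0,0,0,0.118],[0,0,0,0.118],[0,0,0,0.118]]]' --gripper 1

```text
time: 0.35
tcp_pos: [0.1493, -0.6323, 0.2309]
orientation: [-0.0, 0.998, -0.064, -0.0]
wrist_force: [0.5, -0.9, -0.0]
grip_width: 1.001
finger_force: 0.0
```

Emit:
step_arm --targets '[[[0,-3.5,0,0],[0,-3.5,0,0],[0,-3.5,0,0],[0,-3.5,0,0],[0,-3.5,0,0]]]'

```text
time: 0.77
tcp_pos: [0.1705, -0.457, 0.2309]
orientation: [-0.0, 0.998, -0.061, -0.0]
wrist_force: [0.3, -0.6, 0.4]
grip_width: 0.996
finger_force: 0.0
```

Emit:
step_arm --targets '[[[1.88,-2.75,0,0],[1.88,-2.75,0,0],[1.88,-2.75,0,0],[1.88,-2.75,0,0],[1.88,-2.75,0,0]]]'

```text
time: 1.18
tcp_pos: [0.2813, -0.3325, 0.2313]
orientation: [-0.0, 0.998, -0.061, -0.0]
wrist_force: [0.3, -0.4, 0.2]
grip_width: 1.001
finger_force: 0.0
```

Emit:
step_arm --targets '[[[1.85,-3.57,0,0],[1.85,-3.57,0,0],[1.85,-3.57,0,0],[1.85,-3.57,0,0],[1.85,-3.57,0,0]]]'

```text
time: 1.6
tcp_pos: [0.3949, -0.1661, 0.2313]
orientation: [0.0, 0.998, -0.061, 0.0]
wrist_force: [0.9, -0.6, -0.2]
grip_width: 1.001
finger_force: 0.0
```

Emit:
step_arm --targets '[[[1.85,-3.57,0,0],[1.85,-3.57,0,0],[-0.04,-3.5,0,0],[-0.04,-3.5,0,0],[-0.04,-3.5,0,0]]]'

```text
time: 2.02
tcp_pos: [0.4512, 0.0046, 0.2311]
orientation: [0.0, 0.998, -0.061, -0.0]
wrist_force: [1.2, -0.4, 0.7]
grip_width: 0.993
finger_force: 0.0
```

Emit:
step_arm --targets '[[[-0.04,-3.5,0,0],[-0.04,-3.5,0,0],[-0.04,-3.5,0,0],[-0.04,-3.5,0,0],[0,0,0,0]]]'

```text
time: 2.43
tcp_pos: [0.4673, 0.1468, 0.2313]
orientation: [-0.001, 0.998, -0.06, 0.0]
wrist_force: [-1.2, -1.4, -1.2]
grip_width: 1.002
finger_force: 0.0
```

Run:
```python
from h import *
s=robot.sense();print(s['tcp_pos'],np.degrees(yawof(s['orientation'])),s['qpos'])
t=eyes.camera("top");d=eyes.camera("side");cv2.imwrite("pics/t1.png",t);cv2.imwrite("pics/s1.png",d)
r=lambda im,x,y,w,h,k:cv2.resize(im[y:y+h,x:x+w],None,fx=k,fy=k,interpolation=cv2.INTER_CUBIC)
cv2.imwrite("pics/v1.png",np.hstack([r(t,290,170,80,100,5),r(d,285,140,80,100,5)]))
```

```text
[0.4673203  0.14678403 0.23128544] -6.8324303447465935 [2.41525145e-01 2.56272879e-01 1.95531585e+00 1.50507358e-03
 9.28903270e-01 1.93066897e+00]
```

View pics/v1.png

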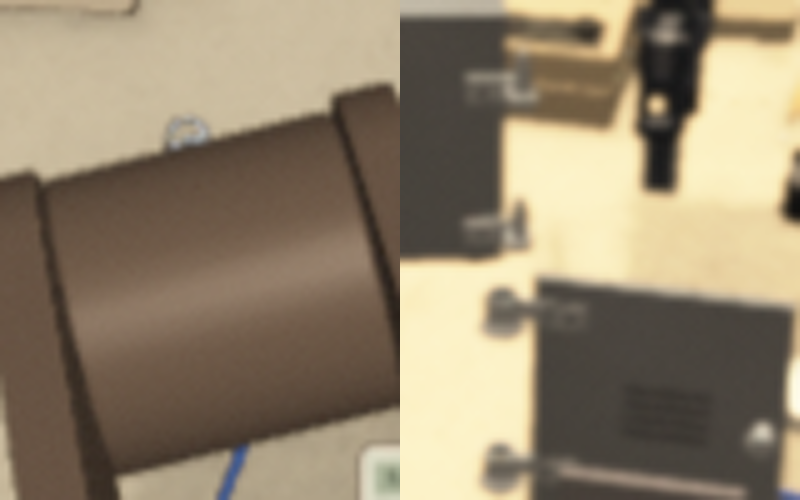

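The side view shows the gripper above the door's mid-length and nothing else near it. Shifting over the top edge and descending.

Emit:
step_arm --targets '[[[-0.05,-1.67,0,0],[-0.05,-1.67,0,0],[0,0,0,0]]]'

```text
time: 2.78
tcp_pos: [0.4702, 0.1759, 0.2313]
orientation: [-0.0, 0.998, -0.061, 0.0]
wrist_force: [0.1, -0.9, -0.6]
grip_width: 1.002
finger_force: 0.0
```

Emit:
step_arm --targets '[[[0,0,2.1,0],[0,0,2.1,0],[0,0,2.1,0],[0,0,2.1,0],[0,0,0,0]]]'

```text
time: 3.2
tcp_pos: [0.4677, 0.1732, 0.1443]
orientation: [0.001, 0.998, -0.062, -0.003]
wrist_force: [-0.8, -0.8, 0.2]
grip_width: 1.0
finger_force: 0.0
```

Emit:
step_arm --targets '[[[0,0,0,0],[0,0,0,0],[0,0,0,0],[0,0,0,0],[0,0,0,0]]]' --gripper -1 --newtons 40

```text
time: 3.62
tcp_pos: [0.4704, 0.1752, 0.1482]
orientation: [-0.0, 0.998, -0.061, 0.001]
wrist_force: [-0.6, 0.8, 0.5]
grip_width: 0.296
finger_force: 0.0
```

Emit:
step_arm --targets '[[[0,0,0,0],[0,0,0,0],[0,0,0,0],[0,0,0,0],[0,0,0,0]]]'

```text
time: 4.03
tcp_pos: [0.4705, 0.176, 0.1479]
orientation: [-0.001, 0.998, -0.061, 0.001]
wrist_force: [-1.1, 5.9, 6.3]
grip_width: 0.093
finger_force: 39.1
```

Emit:
step_arm --targets '[[[0,-0.15,0,0],[0,0,0,0],[0,0,0,0]]]' --newtons 80

```text
time: 4.28
tcp_pos: [0.4707, 0.1777, 0.148]
orientation: [-0.001, 0.998, -0.061, 0.001]
wrist_force: [-1.0, 6.9, 7.5]
grip_width: 0.082
finger_force: 78.1
```

Emit:
step_arm --targets '[[[0,0,-0.5,0],[0,0,-0.8,0],[0,0,-1.2,0],[0,0,0,0]]]'

```text
time: 4.62
tcp_pos: [0.4709, 0.1776, 0.174]
orientation: [-0.001, 0.998, -0.061, 0.001]
wrist_force: [-0.2, 5.0, 1.3]
grip_width: 0.075
finger_force: 78.9
```

Emit:
step_arm --targets '[[[0,0,-1.4,0],[0,0,-1.4,0],[0,0,-1.2,0],[0,0,0,0],[0,0,0,0]]]'

```text
time: 5.03
tcp_pos: [0.4702, 0.1767, 0.2124]
orientation: [-0.0, 0.998, -0.061, 0.0]
wrist_force: [0.7, 0.1, -2.8]
grip_width: 0.08
finger_force: 78.9
```

Run:
```python
from h import *
s=robot.sense();print(s['tcp_pos'],np.degrees(yawof(s['orientation'])),s['wrist_force'],s['ft_torque'],s['grip_width'])
t=eyes.camera("top");d=eyes.camera("side");cv2.imwrite("pics/t2.png",t);cv2.imwrite("pics/s2.png",d)
r=lambda im,x,y,w,h,k:cv2.resize(im[y:y+h,x:x+w],None,fx=k,fy=k,interpolation=cv2.INTER_CUBIC)
cv2.imwrite("pics/v2.png",np.hstack([r(t,305,170,50,100,6),r(d,290,140,80,100,6)]))
```

```text
[0.47022833 0.1767178  0.21244665] -6.99502113267756 [ 0.67378019  0.13205468 -2.77058822] [-0.03721338 -0.0158916   0.03672908] 0.07952482572939484
```

View pics/v2.png

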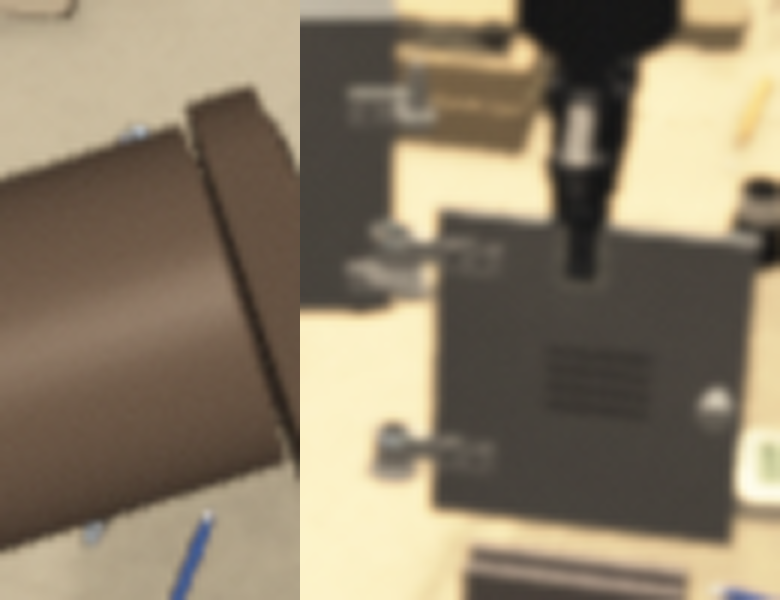

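The door is lifted clear of its stand, upright and square in the grip. In the crop, the eyes are at about (392,235) and (393,433) and the fingertip at (582,278).

Run:
```python
from h import *
T=np.array([.4702,.1767,.2124]);yaw=np.radians(-7);ex=np.array([np.cos(yaw),np.sin(yaw),0]);n=np.array([-np.sin(yaw),np.cos(yaw),0])
P=lambda u,v:((u-300+.5)/6-.5+290,(v+.5)/6-.5+140)
for nm,p,off in[("up eye top",(391,232),0),("low eye top",(393,432),0),("low rim",(393,468),0),("tip",(582,278),.01),("panel TL",(441,211),.004),("panel TR",(757,238),.004),("panel BL",(433,507),.004),("panel BR",(730,540),.004)]:
    o,d=ray("side",*P(*p)); q=o+d*(((T+off*n-o)@n)/(d@n)); print(nm,"along door mm",round(1e3*(q-T)@ex,1),"z",round(1e3*q[2],1))
```

```text
up eye top along door mm 89.3 z 225.7
low eye top along door mm 87.0 z 114.0
low rim along door mm 86.8 z 92.9
tip along door mm -2.0 z 218.3
panel TL along door mm 65.3 z 242.1
panel TR along door mm -79.7 z 245.8
panel BL along door mm 65.8 z 75.4
panel BR along door mm -79.9 z 77.4
```

Emit:
step_arm --targets '[[[0.2,1.3,0,0],[0.4,2.5,0,0],[0.4,2.5,0,0],[0.4,2.5,0,0],[0.4,2.5,0,0]]]'

```text
time: 5.55
tcp_pos: [0.4735, 0.0612, 0.2114]
orientation: [0.0, 0.998, -0.061, -0.001]
wrist_force: [0.8, -1.0, -2.3]
grip_width: 0.079
finger_force: 78.7
```

Emit:
step_arm --targets '[[[0.4,2.5,0,0],[0.4,2.5,0,0],[0.4,2.5,0,0],[0.14,2.0,0,0],[0,0.3,0,0]]]'

```text
time: 5.97
tcp_pos: [0.475, -0.0392, 0.2114]
orientation: [0.0, 0.998, -0.062, -0.001]
wrist_force: [0.4, 0.0, -2.7]
grip_width: 0.084
finger_force: 78.7
```

Emit:
step_arm --targets '[[[0,0,0,0],[0,0,0,0]]]'

```text
time: 6.13
tcp_pos: [0.4751, -0.0364, 0.2117]
orientation: [-0.0, 0.998, -0.061, -0.001]
wrist_force: [-0.0, 0.0, -2.2]
grip_width: 0.078
finger_force: 78.7
```

Run:
```python
from h import *
s=robot.sense();print(s['tcp_pos'],np.degrees(yawof(s['orientation'])),s['wrist_force'],s['grip_width'])
t=eyes.camera("top");d=eyes.camera("side");cv2.imwrite("pics/t3.png",t);cv2.imwrite("pics/s3.png",d)
r=lambda im,x,y,w,h,k:cv2.resize(im[y:y+h,x:x+w],None,fx=k,fy=k,interpolation=cv2.INTER_CUBIC)
cv2.imwrite("pics/v3.png",np.hstack([r(t,380,165,60,75,6),r(d,280,125,70,75,6)]))
```

```text
[ 0.47512946 -0.03642883  0.21170923] -7.047220339289846 [-0.02361566  0.0170536  -2.20043141] 0.0783502266526289
```

View pics/v3.png

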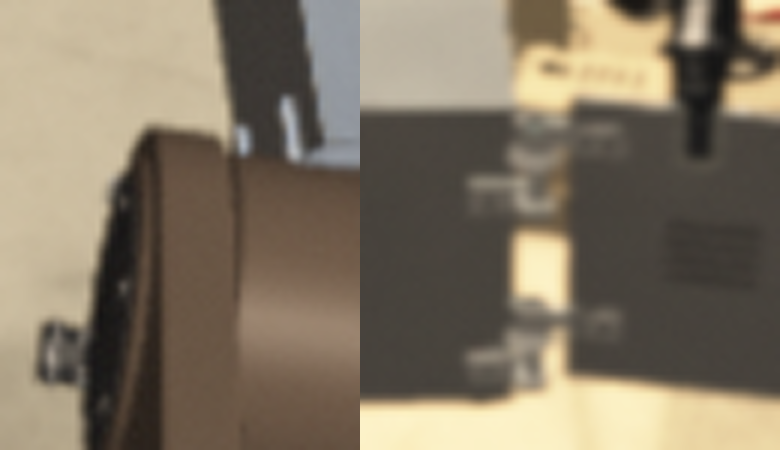

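Side view: the eyes (536,130) and (530,310) line up with the lugs and pins (536,190) and (533,360) in x, with the rims above the pin tips. The top view is blocked by the arm. Moving in sideways.

Emit:
step_arm --targets '[[[0.17,1.2,0,0],[0.17,1.3,0,0],[0.17,1.3,0,0],[0.16,1.14,0,0],[0,0,0,0]]]'

```text
time: 6.65
tcp_pos: [0.4764, -0.0873, 0.2123]
orientation: [0.0, 0.998, -0.061, 0.0]
wrist_force: [0.5, -0.0, -2.6]
grip_width: 0.079
finger_force: 78.8
```

Emit:
step_arm --targets '[[[0,0,0.7,0],[0,0,0.7,0],[0,0,0.6,0],[0,0,0.4,0],[0,0,0,0]]]'

```text
time: 7.07
tcp_pos: [0.4755, -0.0859, 0.1871]
orientation: [-0.0, 0.998, -0.061, -0.001]
wrist_force: [-0.2, -0.7, -3.5]
grip_width: 0.079
finger_force: 78.8
```

Run:
```python
from h import *
s=robot.sense();print(s['tcp_pos'],np.degrees(yawof(s['orientation'])),s['wrist_force'],s['ft_torque'],s['grip_width'])
t=eyes.camera("top");d=eyes.camera("side");cv2.imwrite("pics/t4.png",t);cv2.imwrite("pics/s4.png",d)
r=lambda im,x,y,w,h,k:cv2.resize(im[y:y+h,x:x+w],None,fx=k,fy=k,interpolation=cv2.INTER_CUBIC)
cv2.imwrite("pics/v4.png",np.hstack([r(t,400,165,40,60,8),r(d,285,135,55,60,8)]))
```

```text
[ 0.47545819 -0.08589837  0.18707268] -6.972333356739888 [-0.19896294 -0.70323159 -3.48581937] [ 0.00275232 -0.02034278  0.01643632] 0.07914835398086917
```

View pics/v4.png

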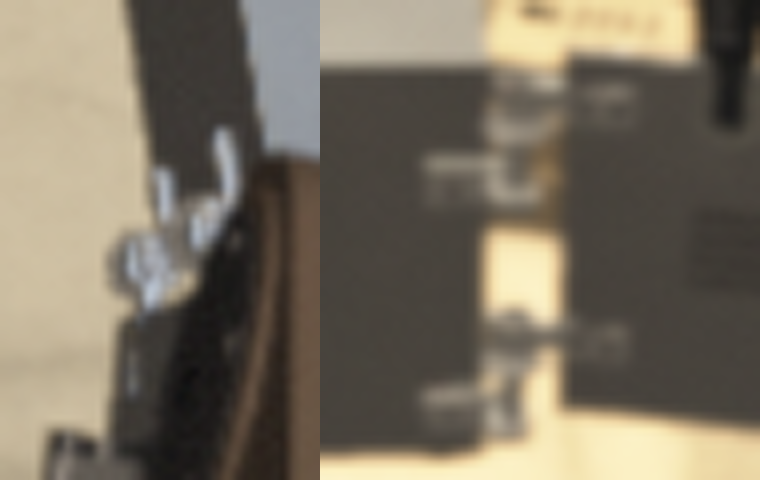

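Top view: the lower eye ring at (140,265) sits over the lower lug. Side view: the eyes at (520,115) and (510,330) are centred on the pin columns at about 514 and 510. There is no contact force, so I'm lowering in small steps.

Emit:
step_arm --targets '[[[0,0,0.3,0],[0,0,0.3,0],[0,0,0.2,0],[0,0,0,0]]]'

```text
time: 7.5
tcp_pos: [0.4759, -0.0864, 0.1799]
orientation: [-0.0, 0.998, -0.061, -0.0]
wrist_force: [-0.1, 0.1, -1.5]
grip_width: 0.08
finger_force: 78.8
```

Emit:
step_arm --targets '[[[0,0,0.2,0],[0,0,0.2,0],[0,0,0,0]]]'

```text
time: 7.75
tcp_pos: [0.476, -0.0864, 0.176]
orientation: [-0.0, 0.998, -0.061, -0.0]
wrist_force: [-0.3, 0.7, -1.4]
grip_width: 0.083
finger_force: 78.8
```

Emit:
step_arm --targets '[[[0,0,0.2,0],[0,0,0.2,0],[0,0,0,0]]]'

```text
time: 8.0
tcp_pos: [0.4759, -0.0864, 0.172]
orientation: [-0.0, 0.998, -0.061, -0.0]
wrist_force: [-0.1, 1.0, -2.1]
grip_width: 0.075
finger_force: 78.8
```

Emit:
step_arm --targets '[[[0,0,0.2,0],[0,0,0.2,0],[0,0,0,0]]]'

```text
time: 8.25
tcp_pos: [0.476, -0.0864, 0.1679]
orientation: [-0.0, 0.998, -0.061, -0.0]
wrist_force: [-1.0, -1.0, -1.8]
grip_width: 0.077
finger_force: 78.8
```

Emit:
step_arm --targets '[[[0,0,0.2,0],[0,0,0.2,0],[0,0,0,0]]]'

```text
time: 8.5
tcp_pos: [0.4763, -0.0865, 0.1641]
orientation: [0.0, 0.998, -0.061, 0.0]
wrist_force: [-0.3, 0.0, 1.9]
grip_width: 0.078
finger_force: 79.6
```

Emit:
step_arm --targets '[[[0,0,0.1,0],[0,0,0.1,0],[0,0,0.1,0],[0,0,0,0]]]'

```text
time: 8.83
tcp_pos: [0.476, -0.0862, 0.1618]
orientation: [-0.0, 0.998, -0.061, 0.0]
wrist_force: [-5.5, 4.9, 14.3]
grip_width: 0.078
finger_force: 81.7
```

Emit:
step_arm --targets '[[[0,0,0.1,0],[0,0,0,0],[0,0,0,0]]]'

```text
time: 9.08
tcp_pos: [0.4752, -0.086, 0.1608]
orientation: [-0.0, 0.998, -0.061, -0.001]
wrist_force: [-9.3, 6.2, 18.0]
grip_width: 0.081
finger_force: 82.3
```

Run:
```python
from h import *
s=robot.sense();print(s['tcp_pos'],np.degrees(yawof(s['orientation'])),s['wrist_force'],s['ft_torque'],s['grip_width'])
t=eyes.camera("top");d=eyes.camera("side");cv2.imwrite("pics/t5.png",t);cv2.imwrite("pics/s5.png",d)
r=lambda im,x,y,w,h,k:cv2.resize(im[y:y+h,x:x+w],None,fx=k,fy=k,interpolation=cv2.INTER_CUBIC)
cv2.imwrite("pics/v5.png",np.hstack([r(t,400,165,40,60,8),r(d,285,140,55,60,8)]))
```

```text
[ 0.47523197 -0.08597282  0.16076146] -6.982780296793344 [-9.3246331   6.2165747  18.00605945] [0.84210417 0.93514475 0.38472061] 0.08113142514564196
```

View pics/v5.png

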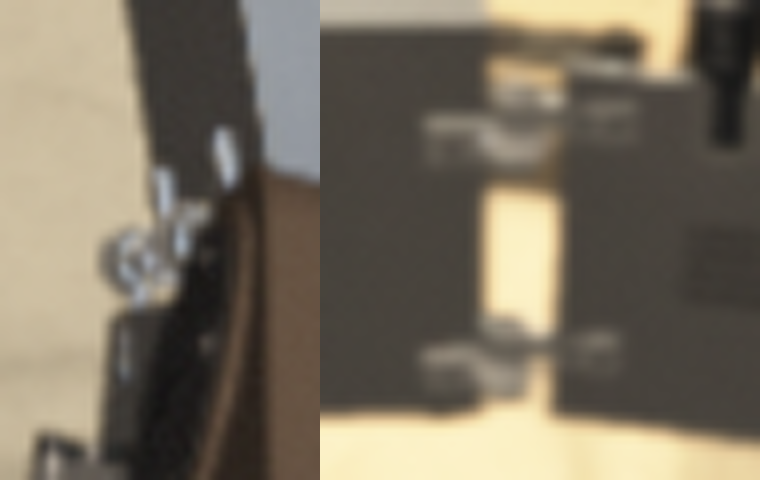

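Both eyes are down over their pins and close to the lugs (side (515,125) and (505,355)). The side force (-9, 6) suggests the eyes are off centre by 1–2 mm, so I'm relieving that.

Emit:
step_arm --targets '[[[-0.1,-0.06,-0.1,0],[0,0,0,0],[0,0,0,0]]]'

```text
time: 9.43
tcp_pos: [0.4751, -0.0856, 0.1614]
orientation: [-0.0, 0.998, -0.061, -0.0]
wrist_force: [-3.9, 4.5, 5.6]
grip_width: 0.078
finger_force: 80.4
```

Emit:
step_arm --targets '[[[-0.05,-0.05,0.1,0],[0,0,0,0],[0,0,0,0]]]'

```text
time: 9.68
tcp_pos: [0.4751, -0.0852, 0.1603]
orientation: [-0.0, 0.998, -0.061, 0.0]
wrist_force: [0.6, 1.7, -0.6]
grip_width: 0.08
finger_force: 79.4
```

Force vanished at z 0.1603, so it was wedged and is now freer. Continuing down.

Emit:
step_arm --targets '[[[0,-0.03,0.1,0],[0,0,0.1,0],[0,0,0,0]]]'

```text
time: 9.93
tcp_pos: [0.4751, -0.085, 0.1585]
orientation: [0.0, 0.998, -0.061, 0.0]
wrist_force: [-0.9, 1.0, 9.7]
grip_width: 0.077
finger_force: 81.2
```

Emit:
step_arm --targets '[[[0,0,0.1,0],[0,0,0.1,0],[0,0,0,0]]]'

```text
time: 10.18
tcp_pos: [0.475, -0.085, 0.1577]
orientation: [0.0, 0.998, -0.061, 0.0]
wrist_force: [-11.0, 3.4, 39.3]
grip_width: 0.083
finger_force: 86.0
```

Emit:
step_arm --targets '[[[0,0,-0.15,0],[0,0,0,0],[0,0,0,0]]]' --newtons 25

```text
time: 10.43
tcp_pos: [0.4751, -0.085, 0.1583]
orientation: [0.0, 0.998, -0.061, 0.0]
wrist_force: [-3.4, 0.9, 15.7]
grip_width: 0.078
finger_force: 81.6
```

Run:
```python
from h import *
s=robot.sense();print(s['tcp_pos'],s['wrist_force'],s['ft_torque'])
t=eyes.camera("top");d=eyes.camera("side")
cv2.imwrite("pics/s6.png",d)
s5=cv2.imread("pics/s5.png")
# vertical shift of door between s5 and now, hinge/knob patch on panel
for nm,(x,y,w,h) in{"vents":(328,162,30,22),"up":(303,146,24,12),"low":(303,175,24,14)}.items():
    a=cv2.cvtColor(s5[y:y+h,x:x+w],6).astype(np.float32);b=cv2.cvtColor(d[y:y+h,x:x+w],6).astype(np.float32)
    print(nm,cv2.phaseCorrelate(a,b))
```

```text
[ 0.47513089 -0.08498759  0.15830809] [-3.44478661  0.88299608 15.73909726] [0.41261833 0.13497115 0.09394491]
vents ((0.12797031834822903, 1.0523856582717883), 1.092249756389194)
up ((0.07671700610155519, 0.5470505577405067), 0.9891089242365625)
low ((0.17778224866579073, 0.7132025251313339), 1.0110549016131296)
```

Emit:
step_arm --targets '[[[0,0,-0.07,0],[0,0,0,0],[0,0,0,0]]]' --gripper -1 --newtons 20

```text
time: 10.78
tcp_pos: [0.4752, -0.085, 0.1586]
orientation: [0.0, 0.998, -0.061, 0.0]
wrist_force: [0.4, 1.1, 6.0]
grip_width: 0.078
finger_force: 80.1
```

Emit:
step_arm --targets '[[[0,0,0,0],[0,0,0,0],[0,0,0,0],[0,0,0,0],[0,0,0,0]]]' --gripper -0.5

```text
time: 11.2
tcp_pos: [0.4747, -0.0849, 0.1584]
orientation: [-0.0, 0.998, -0.061, -0.0]
wrist_force: [0.8, -0.3, 0.3]
grip_width: 0.248
finger_force: 0.0
```

Run:
```python
from h import *
s=robot.sense();print(s['tcp_pos'],s['wrist_force'],s['ft_torque'],s['grip_width'])
d=eyes.camera("side")
cv2.imwrite("pics/s7.png",d)
s5=cv2.imread("pics/s6.png")
for nm,(x,y,w,h) in{"vents":(328,162,30,22),"up":(303,146,24,12),"low":(303,175,24,14)}.items():
    a=cv2.cvtColor(s5[y:y+h,x:x+w],6).astype(np.float32);b=cv2.cvtColor(d[y:y+h,x:x+w],6).astype(np.float32)
    print(nm,cv2.phaseCorrelate(a,b))
```

```text
[ 0.47469863 -0.08490598  0.15837543] [ 0.82403554 -0.31009476  0.26783955] [0.01085184 0.03101126 0.03633535] 0.24769142844740272
vents ((-0.09737238430192896, -0.03507109109679263), 1.0022797342803744)
up ((-0.02481320365384576, -0.11953368396527964), 0.9954786623517672)
low ((0.040801332734533347, 0.5416282732607511), 1.028613661064042)
```

Emit:
step_arm --targets '[[[0,0,0,0],[0,0,0,0],[0,0,0,0],[0,0,0,0],[0,0,0,0]]]' --gripper 0.6

```text
time: 11.67
tcp_pos: [0.4749, -0.0849, 0.1585]
orientation: [-0.0, 0.998, -0.061, 0.0]
wrist_force: [-0.1, 0.2, 0.1]
grip_width: 0.798
finger_force: 0.0
```

Emit:
step_arm --targets '[[[0,0,-1.0,0],[0,0,-2.0,0],[0,0,-3.0,0],[0,0,-3.0,0],[0,0,-2,0]]]'

```text
time: 12.08
tcp_pos: [0.4753, -0.085, 0.2718]
orientation: [0.0, 0.998, -0.061, 0.001]
wrist_force: [1.7, -0.2, 0.8]
grip_width: 0.798
finger_force: 0.0
```

Emit:
step_arm --targets '[[[-0.5,4,0,0],[-0.5,4,0,0],[-0.5,4,0,0],[-0.5,4,0,0],[-0.5,3,0,0]]]'

```text
time: 12.5
tcp_pos: [0.4261, -0.2731, 0.2696]
orientation: [0.001, 0.998, -0.061, 0.0]
wrist_force: [0.8, 0.1, -0.8]
grip_width: 0.799
finger_force: 0.0
```

Run:
```python
from h import *
t=eyes.camera("top");d=eyes.camera("side");cv2.imwrite("pics/t8.png",t);cv2.imwrite("pics/s8.png",d)
r=lambda im,x,y,w,h,k:cv2.resize(im[y:y+h,x:x+w],None,fx=k,fy=k,interpolation=cv2.INTER_CUBIC)
a=r(t,390,150,70,100,5);b=r(d,275,120,90,100,5)
pin=[.5620,-.0959]
for z in(.04,.064,.15,.174):
    for n,o,x,y in(("top",a,390,150),("side",b,275,120)):
        p=(proj(n,[*pin,z])-[x,y]+.5)*5; cv2.circle(o,tuple(int(v) for v in p),2,(0,0,255) if z in(.04,.15) else (0,255,0),-1)
cv2.imwrite("pics/v8.png",np.hstack([a,b]))
```

```text
(no output)
```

View pics/v8.png

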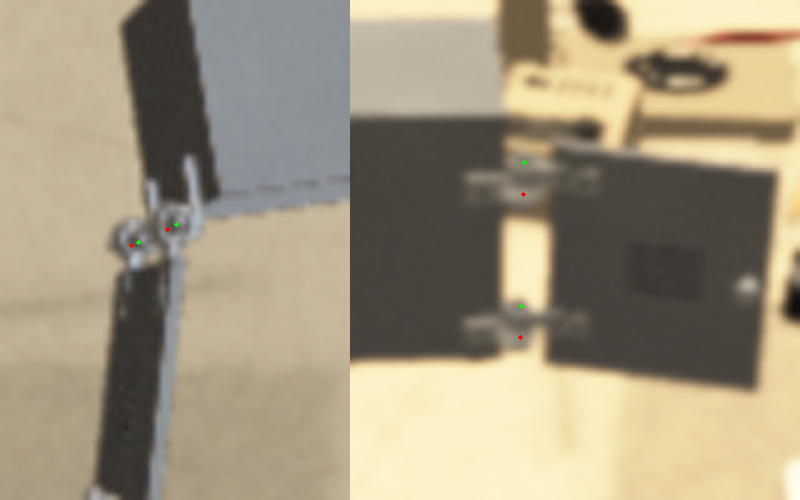

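The door hangs upright by itself, with both eyes around the pins: top rings at (132,240) and (175,225), on the predicted pin marks. A height check for full seating follows.

Run:
```python
from h import *
H=np.array([.562,-.0959,0]);yaw=np.radians(-7);ex=np.array([np.cos(yaw),np.sin(yaw),0]);n=np.array([-np.sin(yaw),np.cos(yaw),0])
P=lambda u,v:((u-350+.5)/5-.5+275,(v+.5)/5-.5+120)
for nm,p in[("TL",(553,147)),("TR",(777,173)),("BL",(547,362)),("BR",(757,389))]:
    o,d=ray("side",*P(*p)); q=o+d*(((H+.004*n-o)@n)/(d@n)); print(nm,round(1e3*(q-H)@ex,1),"z",round(1e3*q[2],1))
d=eyes.camera("side");s8=cv2.imread("pics/s8.png");g=lambda i:cv2.cvtColor(i[150:200,315:362],6).astype(np.float32)
print(cv2.phaseCorrelate(g(s8),g(d)))
```

```text
TL -20.0 z 189.2
TR -166.5 z 186.7
BL -19.6 z 24.5
BR -164.8 z 21.9
((-0.009200294180143231, 0.010122168469852255), 1.0040984912713369)
```

```bash
python3 -c "
from cell import robot
print(robot.sense()['wrist_force'],robot.sign_off())"
```

```text
the job is handed in; nothing more can be done
[ 0.00993875  0.66782705 -0.05809189] None
```

The tall door now hangs open and still on both locker pins. Its measured height matches the fully seated position to about 1 mm. The gripper has let go and is clear, the short door was left in its stand, and the job was handed in at about 12.6 s.

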